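# Load a bearing ring into a V nest and close the retaining arm

## Task

Load the steel bearing ring into the marking nest: push it in at the open side, under the two hold-down lips, until it sits fully home against both faces of the V, and only then swing the retaining arm with the red post shut behind it, as far as it goes. Do not tip the ring up, and leave the step gauge, the loupe, the tray and the tape roll where they are.

Things in the scene. Friction and masses are not known exactly. Their poses are not given: they have to be found in the camera images.
- ring_center (a point): Loose turned steel bearing ring lying flat on the grey stand: outer diameter 136 mm, bore about 106 mm (wall about 15 mm thick, can be gripped from above), 31 mm high, about 0.7 to 1 kg. The point is its centre, half-way up (15.5 mm above the stand); z is the ring's axis.
- nest_home (a point): Where the ring's centre is when fully home in the nest, 15.5 mm above the stand. The nest is fixed to the stand; the ring lies on the bare stand between its jaws (no floor plate). Axes: +y points out of the open side along the V's line of symmetry, so the ring goes in along -y; x across; z up. The seated ring touches the jaws at x = +-48, y = -48 mm.
- nest_apex (a point): Corner where the two jaw faces would meet, 96 mm behind nest_home (-y), level with the stand, same axes. The jaws are aluminium, 37 mm high; their upright faces make a 90 degree V in plan, symmetric about y, and end 69 mm either side of the middle, 69 mm in front of this point. A dark steel frame 30 mm high is behind them.
- nest_lip (a point): Middle of the top of the dark hold-down lip on the jaw at +x, 43 mm above the stand (screw heads 47 mm); the other jaw has its mirror image. Each lip is 6 mm thick and reaches 14 mm in over the seated ring, underside 37 mm above the stand, so the ring (31 mm) must slide in beneath and cannot be lowered straight into its seat.
- gate (a joint): Retaining arm, turning level about an upright pivot: 0 rad = shut (at its stop, lying straight across behind the seated ring with 2 mm to spare), about 1.57 rad = wide open, pointing out of the nest along its +y. It starts open (1.5 to 1.75 rad). Light friction (under 1 N at the post) holds it where it is left.
- gate_post (a point): Red round upright post on the retaining arm, 16 mm diameter, from 25 to 81 mm above the stand; to be pinched or pushed. The point is on its axis, 60 mm above the stand, 115 mm from the pivot. With the arm shut it is at x = -10, y = +78 mm of nest_home. The arm's bar is 16 mm wide, 11 to 25 mm above the stand, and ends 12 mm beyond the post's axis.
- gate_hinge (a point): Pivot axis of the retaining arm, 60 mm above the stand (at x = +105, y = +78 mm of nest_home; the pivot itself is only 33 mm high). Seen from above the arm turns counter-clockwise about it to shut. A side rail 10 mm high and 24 mm wide runs from here to the nest's frame.
- tray: Bystander: open blue parts tray with bolts, 85 x 126 x 32 mm, on the desk beside the stand, origin at the underside. Leave it alone.
- tape: Bystander: tan roll of tape, 96 mm diameter, 25 mm high, on the desk beside the stand, origin at the underside. Leave it alone.
- gauge: Bystander: light metal step gauge (small staircase), 24 x 56 x 48 mm, on the stand, origin at the underside. Leave it alone.
- loupe: Bystander: black eye loupe, 37 mm diameter, 32 mm high, on the stand, origin at the underside. Leave it alone.
- stand: Grey steel fixture stand, fixed on the desk: flat top 380 mm (x) by 620 mm (y), its top 180 mm above the desk (world z = 0.18). The ring and the nest are on it. Origin: below its middle, at desk height. A computer monitor, up to 525 mm above the desk, stands close between the robot and the stand: keep the arm clear of it.

How it is judged:
By the outcome, as a careful person would: the job done as asked, in the order asked, and still so for the second after the job is handed in, with the robot touching nothing.
It also fails if it takes over 58 s, if anything falls off the work surface, if the arm or the gripper's body presses on something with over 40 N, if the wrist force passes 120 N, or if a joint passes its speed limit or range.

## Robot

A 7-joint arm with a two-finger parallel gripper is mounted at the origin on the work surface; the furniture and walls round the work are solid. World frame = base frame: x ahead of the robot, y to its left, z up, the work surface at z = 0. Lengths are in m, angles in rad, forces in N, time in s.
With the tool pointing down it reaches from about 0.4 to 0.9 m from the base axis. Payload 5.6 kg.
Tool frame: the origin (TCP) lies at the very end of the fingers, on their centre line; the grasp point (between the pads) lies 19 mm behind it (arm.tcp_to_grasp is the distance from the TCP to the grasp point, in m); z points along the fingers, y is the direction in which the jaws open and shut (so a half turn about z gives the same grasp; the last joint's range is limited). The gripper opens to 92 mm and grips with 3 to 60 N. Pads are 20 mm wide; open, the fingers measure 128 mm over their backs; the gripper's body (75 mm by 189 mm) begins 69 mm behind the grasp point.
Start: joints at [-1.246, 0.468, -0.012, 1.603, 0.006, 1.071, -0.056], TCP at [0.234, 0.607, 0.215] pointing down, gripper open.
Joint ranges: [-2.53, 2.53], [-0.31, 2.02], [-1.57, 1.55], [0.28, 2.44], [-1.29, 4.43], [0.15, 1.84], [-2.92, 2.92]. Speed limits (rad/s): [2.57, 2.57, 3.14, 3.14, 3.14, 3.14, 3.14].

## Interface

Orientations are given as a 3x3 rotation matrix whose columns are the frame's x, y, z axes.
In Python, from rig import arm gives the robot as it stands.
- The arm moves only by the shell command python3 -m pendant 'ROWS' [OPENING]. ROWS is JSON, a list of rows, each an object of numbers: "dx", "dy", "dz": the shift along the world's x, y, z in cm; "rx", "ry", "rz": the turn, a rotation vector about the world's x, y, z in degrees. A call has 1 to 20 rows; each row shifts and turns the commanded pose from where the row before left it; what a row does not reach is not made up. A row lasts 1/8 s, in which the tool goes at most 62.5 mm and 10.7 degrees, less where a joint would pass 70% of its speed; a pose out of reach is approached as far as the arm can. A call is refused whole if a number of a shift passes 6.25 or a number of a turn 10.7, either way. A call with a gripper value outside its range is refused whole. OPENING is the finger opening in cm, from 0 to 9.19, set as the call begins (- or left out, the last holds). The fingers move at their own pace and stop on an object; the grip force is fixed at half the most. Time passes only in rows, so rows that do not move let the fingers close. It gives the time, the measured TCP pose, the force and the opening at its end, in the units of the state.
- arm.observe(): the state, without advancing time (a new reading comes with each control period).
- arm.get_image(name): name is "side" or "top" or "wrist"; returns a dict with "color" (400x640x3 uint8, blue, green, red), "depth" (400x640 float32, m along the optical axis (not along the pixel's ray), 0 where there is no reading), "mtx" (3x3 intrinsics, pixels), "position" and "attitude" of the camera in the world. Camera axes: x right, y up, looking along -z (the intrinsics and any distortion apply to the point x, -y, -z); pixel columns grow to the right and rows downward; lengths in m; the calibration is good to about 2 mm. A picture is of the moment at which its call begins.
- arm.job_done(): hands the job in, once; it reports no verdict.
The state is a dict: "clock": time; "joint_pos": joint angles; "qvel": joint speeds; "tau": joint torques, N m; "tcp_pos": TCP position; "tcp_rot": TCP orientation; "force": force on the tool from outside, world axes, zero at the start; "wrist_torque": the same for the moment, N m; "width": finger opening in m.
Only numpy, scipy, OpenCV 4.12 (cv2) and the standard library are available. Lean on these libraries where they do the work, as an engineer would, in place of code of your own. Each camera call takes 0.05 s, during which the arm holds its last target.

## Working session

There is one attempt and no reset: what is moved stays moved. The work goes in short steps, Python scripts to look and compute and a shell command to move; the robot and the scene stay as the last step left them, time stands still between calls to the robot, and variables do not carry over. Pictures are saved under pics/ and viewed, and the job is handed in when it is done.

```bash
ls; mkdir -p pics
python3 - <<'E'
from rig import arm
import cv2
s=arm.observe();print({k:(v if not hasattr(v,'round') else v) for k,v in s.items()})
for n in ("side","top","wrist"):
    im=arm.get_image(n);cv2.imwrite(f"pics/{n}0.png",im["color"]);print(n,im["mtx"],im["position"],im["attitude"],[k for k in im])
    import numpy as np;np.savez(f"{n}0.npz",**{k:im[k] for k in ("color","depth","mtx","position","attitude")})
E
```

```text
pics
{'clock': 0.0, 'joint_pos': array([-1.24598851,  0.46835813, -0.01161362,  1.60360707,  0.00602569,
        1.07134961, -0.0563253 ]), 'qvel': array([ 0.00077499,  0.00065632,  0.00152916,  0.00069014, -0.00051428,
        0.0009949 , -0.00045196]), 'tau': array([ 5.23754952e-04, -5.20572960e+01, -1.18054129e-02, -2.43744636e+01,
       -5.64831519e-02,  1.73093408e-02,  1.71350534e-04]), 'tcp_pos': array([0.23358508, 0.60597949, 0.21365955]), 'tcp_rot': array([[-9.33093629e-01,  3.59633219e-01, -4.77091847e-04],
       [ 3.59633510e-01,  9.33092234e-01, -1.61916496e-03],
       [-1.37134810e-04, -1.68241072e-03, -9.99998575e-01]]), 'force': array([-0.08909743,  0.38275788,  0.33422799]), 'wrist_torque': array([ 0.02867782, -0.04955799,  0.04030807]), 'width': 0.0918693646418949}
side [[416.39572591   0.         322.39337959]
 [  0.         416.39572591 200.91614277]
 [  0.           0.           1.        ]] [ 0.34955066 -0.58579132  1.0075166 ] [[ 0.93632859  0.27885271 -0.21337746]
 [-0.3507249   0.77175878 -0.53045304]
 [ 0.01675766  0.57151513  0.8204204 ]] ['color', 'depth', 'mtx', 'position', 'attitude']
top [[426.6276171    0.         327.8925968 ]
 [  0.         426.6276171  198.68647096]
 [  0.           0.           1.        ]] [ 0.44296736 -0.03046156  1.27704592] [[-5.78576871e-04  9.92043666e-01 -1.25892931e-01]
 [-9.99998094e-01 -8.08705833e-04 -1.77687285e-03]
 [-1.86454580e-03  1.25891663e-01  9.92042243e-01]] ['color', 'depth', 'mtx', 'position', 'attitude']
wrist [[317.67250603   0.         321.43121366]
 [  0.         317.67250603 198.19874623]
 [  0.           0.           1.        ]] [0.1599493  0.63469818 0.38381065] [[ 0.35988934 -0.8961113  -0.25973872]
 [ 0.932994    0.34525394  0.10159685]
 [-0.00136627 -0.27889829  0.96031967]] ['color', 'depth', 'mtx', 'position', 'attitude']
```

View pics/side0.png

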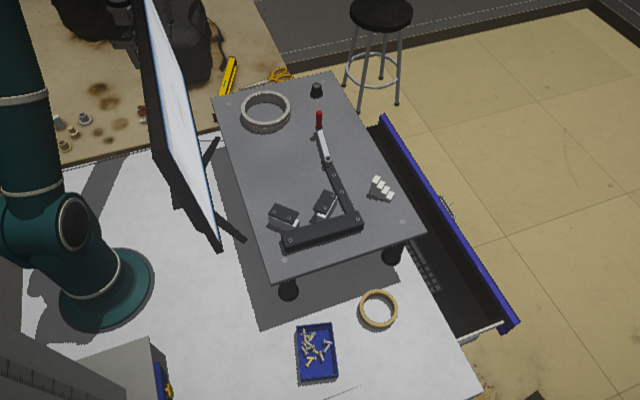

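View pics/top0.png

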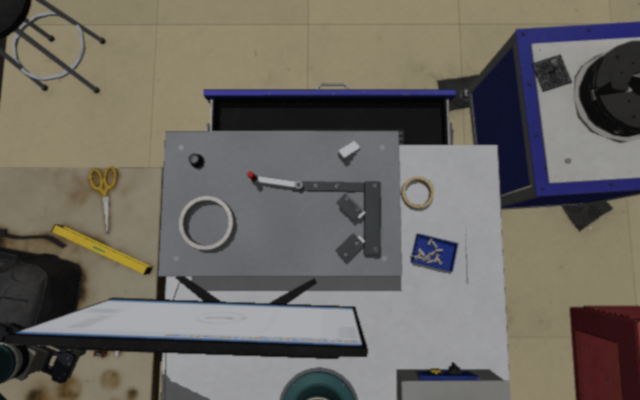

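View pics/wrist0.png

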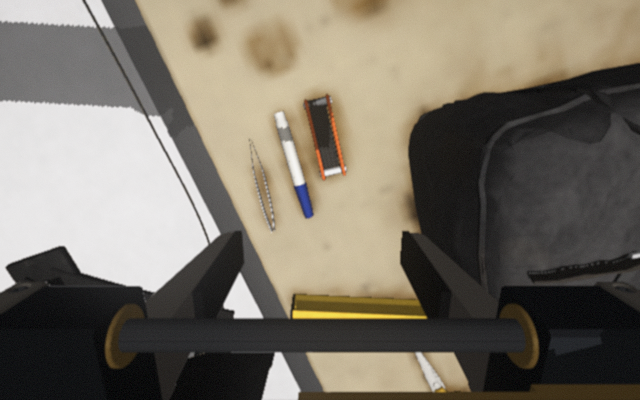

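```bash
cat > h.py <<'E'
import numpy as np,cv2
def load(n): return dict(np.load(n+".npz"))
def cast(im,uv,z):
    uv=np.atleast_2d(np.asarray(uv,float));K=im["mtx"]
    d=np.c_[(uv[:,0]-K[0,2])/K[0,0],-(uv[:,1]-K[1,2])/K[1,1],-np.ones(len(uv))]@im["attitude"].T
    return im["position"]+d*((z-im["position"][2])/d[:,2])[:,None]
def proj(im,P):
    p=(np.atleast_2d(P)-im["position"])@im["attitude"];K=im["mtx"]
    return np.c_[K[0,0]*p[:,0]/-p[:,2]+K[0,2],K[1,1]*-p[:,1]/-p[:,2]+K[1,2]]
def cloud(im):
    v,u=np.mgrid[:400,:640];K=im["mtx"];d=im["depth"]
    p=np.stack([(u-K[0,2])/K[0,0]*d,-(v-K[1,2])/K[1,1]*d,-d],-1)
    return p@im["attitude"].T+im["position"]
def snap(n,f):
    from rig import arm
    im=arm.get_image(n);np.savez(f+".npz",**{k:im[k] for k in ("color","depth","mtx","position","attitude")});return dict(im)
E
python3 - <<'E'
from h import *
t=load("top0");s=load("side0")
cv2.imwrite("pics/t1.png",cv2.resize(t["color"][160:270,235:400],None,fx=4.8,fy=4.8,interpolation=cv2.INTER_CUBIC))
cv2.imwrite("pics/s1.png",cv2.resize(s["color"][90:270,240:420],None,fx=3.3,fy=3.3,interpolation=cv2.INTER_CUBIC))
c=cloud(t);z=c[...,2]
for uv in [(208,190),(300,240),(380,150),(372,220),(349,208),(350,246)]: print(uv,c[uv[1],uv[0]])
m=((z>.2)&(z<.222)).astype(np.uint8)*255;m[:,:160]=0;m[:,250:]=0;m[:165]=0
ys,xs=np.nonzero(m);P=c[ys,xs];print(len(P),P.min(0),P.max(0))
E
```

```text
(208, 190) [0.60507016 0.28296549 0.18092521]
(300, 240) [0.47562427 0.0430611  0.17902127]
(380, 150) [ 0.71084491 -0.16544957  0.18114023]
(372, 220) [ 0.52445027 -0.13896883  0.21030856]
(349, 208) [ 0.5537621  -0.08115599  0.21927303]
(350, 246) [ 0.45954569 -0.08272876  0.22432079]
962 [0.31321627 0.16221519 0.20003126] [0.63281944 0.38438646 0.22194283]
```

Run:
```python
from h import *
for n in("top0","side0"):
    t=load(n);hsv=cv2.cvtColor(t["color"],cv2.COLOR_BGR2HSV)
    red=(((hsv[...,0]<8)|(hsv[...,0]>172))&(hsv[...,1]>140)&(hsv[...,2]>80)).astype(np.uint8)
    k,l,st,ce=cv2.connectedComponentsWithStats(red)
    for i in range(1,k):
        if st[i,4]>15: print(n,st[i],ce[i])
```

```text
top0 [248 172   6   6  24] [250.20833333 174.20833333]
top0 [638 328   2  19  23] [638.52173913 336.82608696]
side0 [316 111   6   4  20] [318.7  112.35]
```

View pics/t1.png

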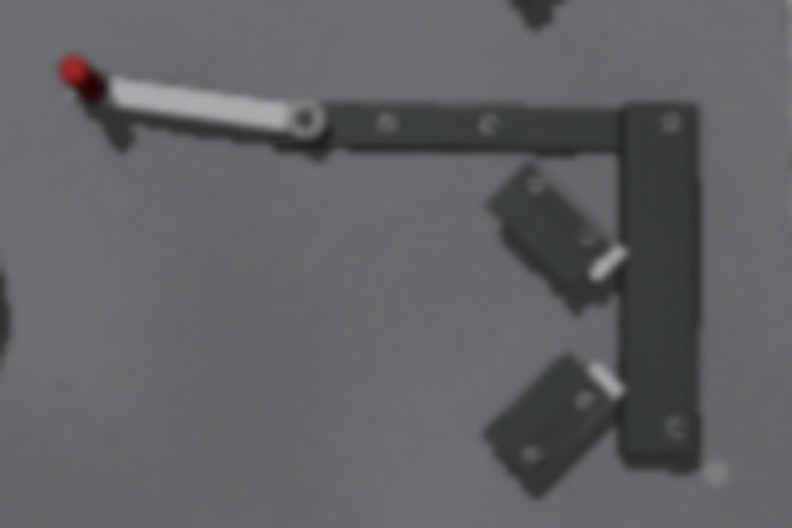

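View pics/s1.png

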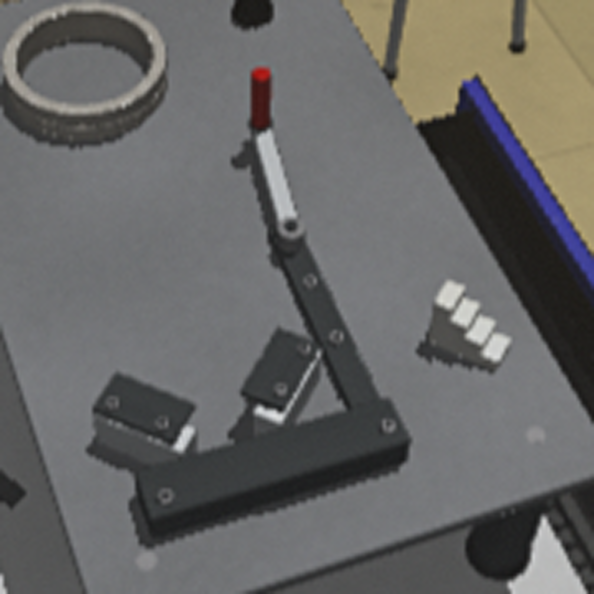

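Run:
```python
from h import *
t=load("top0");s=load("side0")
T=lambda p:(np.array(p,float)+.5)/4.8-.5+[235,160]
S=lambda p:(np.array(p,float)+.5)/3.3-.5+[240,90]
for im,f,nm in((t,T,'top'),(s,S,'side')):
    pts=dict(top=dict(h=(305,119),a=(537,186),b=(588,240),c=(585,401),d=(533,454),f1=(671,123),f2=(676,428),r1=(387,123),r2=(488,124)),
    side=dict(h=(291,228),a=(306,349),b=(280,389),c=(161,422),d=(112,402),f1=(389,425),f2=(165,496),r1=(309,281),r2=(336,337)))[nm]
    zz=dict(h=.213,a=.227,b=.227,c=.227,d=.227,f1=.212,f2=.212,r1=.192,r2=.192)
    W={k:cast(im,f(v),zz[k])[0] for k,v in pts.items()}
    print(nm,{k:v[:2].round(4) for k,v in W.items()})
    m1=(W['a']+W['d'])/2;m2=(W['b']+W['c'])/2;
    for x in(W['a']-W['d'],W['b']-W['c'],W['f1']-W['f2']):print('xdir deg',np.degrees(np.arctan2(x[1],x[0])),np.linalg.norm(x))
    for x in(m1-m2,W['h']-W['r2']):print('ydir deg',np.degrees(np.arctan2(x[1],x[0]))-90,np.linalg.norm(x))
    print('mid',m1,m2)
# red post two-view: tops at z=.261
print('post',cast(t,(250.2,174.2),.261),cast(s,(318.7,112.3),.261))
# stand corners etc. ring ellipse
for im,nm,c0,r0 in((t,'top',(207,223),1),(s,'side',(265,107),1)):
    g=cv2.cvtColor(im["color"],cv2.COLOR_BGR2GRAY)
    x0,y0=c0[0]-40,c0[1]-40
    cv2.imwrite(f"pics/ring_{nm}.png",cv2.resize(im["color"][y0:y0+80,x0:x0+80],None,fx=7,fy=7,interpolation=cv2.INTER_CUBIC))
    hsv=cv2.cvtColor(im["color"],cv2.COLOR_BGR2HSV)
    print(nm,g[223,180:190] if nm=='top' else g[107,235:300:3])
```

```text
top {'h': array([0.6144, 0.0465]), 'a': array([ 0.577 , -0.0747]), 'b': array([ 0.5489, -0.1008]), 'c': array([ 0.4664, -0.0985]), 'd': array([ 0.4396, -0.0718]), 'f1': array([ 0.6123, -0.146 ]), 'f2': array([ 0.4529, -0.1463]), 'r1': array([0.6156, 0.0041]), 'r2': array([ 0.615 , -0.0501])}
xdir deg -1.1954230477542438 0.1373970404061785
xdir deg -1.5890327661834298 0.08254162860828795
xdir deg 0.10865388070369553 0.15942211242584353
ydir deg -1.3807371268646733 0.026396375601683387
ydir deg 0.34609466016466683 0.09889724511588917
mid [ 0.50833104 -0.07326243  0.227     ] [ 0.50769499 -0.09965114  0.227     ]
side {'h': array([0.6141, 0.0438]), 'a': array([ 0.5797, -0.0745]), 'b': array([ 0.5506, -0.0998]), 'c': array([ 0.4659, -0.0976]), 'd': array([ 0.4396, -0.071 ]), 'f1': array([ 0.6144, -0.1438]), 'f2': array([ 0.4528, -0.1444]), 'r1': array([0.6151, 0.0067]), 'r2': array([ 0.6147, -0.0489])}
xdir deg -1.4338598392965038 0.1400784566753408
xdir deg -1.4928996240197476 0.08476701519972757
xdir deg 0.20210940156677196 0.16157641801652622
ydir deg -3.008425858377052 0.02603239688146154
ydir deg 0.3439345213391931 0.09503131154101813
mid [ 0.50963535 -0.07271572  0.227     ] [ 0.5082691  -0.09871224  0.227     ]
post [[0.63177059 0.15927232 0.261     ]] [[0.63196606 0.15951472 0.261     ]]
top [150 146 116  73  44  39  42  49  61  86]
side [113 111 152 153  61  85 113 112 110 113 113 111 113 111 111  57  55  97
 156 113 113 112]
```

Run:
```python
from h import *
t=load("top0")
g=cv2.cvtColor(t["color"],cv2.COLOR_BGR2GRAY)
m=(g>135).astype(np.uint8);m[:185]=0;m[260:]=0;m[:,:170]=0;m[:,245:]=0
cs,h=cv2.findContours(m,cv2.RETR_CCOMP,cv2.CHAIN_APPROX_NONE)
for c in cs:
    if len(c)>40:
        e=cv2.fitEllipse(c);W=cast(t,c[:,0],.211);A=np.c_[2*W[:,:2],np.ones(len(W))];q=np.linalg.lstsq(A,(W[:,:2]**2).sum(1),rcond=None)[0]
        print(len(c),e,q[:2],np.sqrt(q[2]+q[0]**2+q[1]**2))
```

```text
150 ((205.13296508789062, 222.17044067382812), (51.167030334472656, 53.266056060791016), 42.92388916015625) [0.51976531 0.2787191 ] 0.06536525631177321
135 ((204.8604278564453, 222.41156005859375), (46.659027099609375, 48.57521057128906), 45.36298751831055) [0.519076   0.27937953] 0.05959515502208637
```

View pics/ring_top.png

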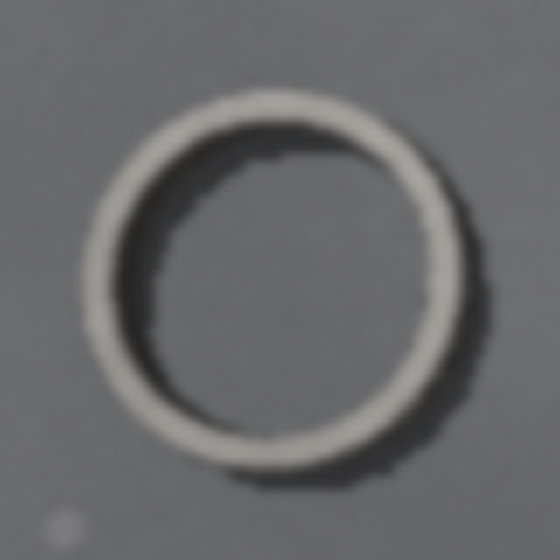

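Run:
```python
from h import *
t=load("top0");c=cloud(t)
for uv in [(30,328),(100,315),(110,302),(200,302),(350,310),(360,345),(250,345),(150,349),(90,352),(352,308),(366,352),(20,350),(60,345),(50,360),(10,360),(100,365)]: print(uv,c[uv[1],uv[0]].round(3))
z=c[...,2]
y=c[...,1]
m=(z>.3)&(np.abs(c[...,0]-.25)<.15)
for a in np.arange(-.2,.75,.1):
    q=c[m&(abs(y-a)<.05)]
    if len(q):print(round(a,2),len(q),'x',q[:,0].min().round(3),q[:,0].max().round(3),'z',q[:,2].max().round(3))
s=load("side0");c=cloud(s)
for uv in [(150,5),(200,130),(220,245),(160,150),(30,60),(70,220),(110,270),(20,180)]: print('side',uv,c[uv[1],uv[0]].round(3))
```

```text
(30, 328) [0.308 0.513 0.479]
(100, 315) [0.314 0.45  0.358]
(110, 302) [0.325 0.498 0.223]
(200, 302) [0.321 0.292 0.184]
(350, 310) [ 0.306 -0.082  0.218]
(360, 345) [ 0.285 -0.085  0.513]
(250, 345) [0.286 0.105 0.52 ]
(150, 349) [0.28  0.275 0.522]
(90, 352) [ 0.156  0.667 -0.014]
(352, 308) [ 0.306 -0.089  0.185]
(366, 352) [ 0.275 -0.094  0.52 ]
(20, 350) [0.253 0.579 0.405]
(60, 345) [0.286 0.431 0.52 ]
(50, 360) [ 0.134  0.78  -0.01 ]
(10, 360) [0.242 0.574 0.438]
(100, 365) [ 0.121  0.633 -0.01 ]
-0.1 942 x 0.267 0.301 z 0.526
0.0 2219 x 0.248 0.304 z 0.526
0.1 2203 x 0.252 0.308 z 0.525
0.2 2218 x 0.252 0.311 z 0.526
0.3 2204 x 0.257 0.315 z 0.526
0.4 2182 x 0.26 0.318 z 0.526
0.5 2266 x 0.171 0.32 z 0.61
0.6 1729 x 0.181 0.284 z 0.468
0.7 224 x 0.256 0.296 z 0.348
side (150, 5) [0.307 0.439 0.456]
side (200, 130) [ 0.33   0.482 -0.009]
side (220, 245) [ 0.307 -0.09   0.187]
side (160, 150) [ 0.274 -0.094  0.519]
side (30, 60) [0.118 0.102 0.584]
side (70, 220) [ 0.063 -0.033  0.338]
side (110, 270) [ 0.055 -0.034  0.13 ]
side (20, 180) [0.026 0.003 0.433]
```

```bash
python3 -m pendant '[{"dz":5},{"dz":5},{"dz":5},{"dz":5},{"dz":5},{"dz":0}]' 6
python3 - <<'E'
from rig import arm
s=arm.observe();print(s["joint_pos"].round(4),s["tcp_pos"].round(4))
E
```

```text
[-1.246   0.4682 -0.0116  1.6034  0.006   1.0714 -0.0563] [0.2336 0.6061 0.2138]$[0]: bad value
```

```bash
python3 -m pendant '[{"dx":0,"dy":0,"dz":5,"rx":0,"ry":0,"rz":0},{"dx":0,"dy":0,"dz":5,"rx":0,"ry":0,"rz":0},{"dx":0,"dy":0,"dz":5,"rx":0,"ry":0,"rz":0},{"dx":0,"dy":0,"dz":5,"rx":0,"ry":0,"rz":0},{"dx":0,"dy":0,"dz":5,"rx":0,"ry":0,"rz":0}]' 6
python3 - <<'E'
from rig import arm
s=arm.observe();print(s["joint_pos"].round(4),s["tcp_pos"].round(4))
E
```

```text
clock: 0.78
tcp_pos: [0.2337, 0.6062, 0.466]
tcp_rot: [[-0.933, 0.36, -0.0], [0.36, 0.933, -0.0], [-0.0, -0.0, -1.0]]
force: [0.5, 1.4, -0.3]
width: 0.0603
[-1.2564e+00  3.4560e-01  2.9000e-03  1.2250e+00 -1.0000e-03  1.5713e+00
 -5.0800e-02] [0.2337 0.6062 0.466 ]
```

```bash
python3 -m pendant '[{"dx":0,"dy":0,"dz":5,"rx":0,"ry":0,"rz":0},{"dx":2,"dy":0,"dz":4,"rx":0,"ry":0,"rz":0},{"dx":4,"dy":-1,"dz":0,"rx":0,"ry":0,"rz":3},{"dx":4,"dy":-2,"dz":0,"rx":0,"ry":0,"rz":3},{"dx":4,"dy":-3,"dz":0,"rx":0,"ry":0,"rz":3},{"dx":4,"dy":-4,"dz":0,"rx":0,"ry":0,"rz":3},{"dx":4,"dy":-4,"dz":0,"rx":0,"ry":0,"rz":3},{"dx":3,"dy":-4,"dz":0,"rx":0,"ry":0,"rz":3},{"dx":2,"dy":-4,"dz":0,"rx":0,"ry":0,"rz":3},{"dx":1.5,"dy":-4,"dz":0,"rx":0,"ry":0,"rz":0},{"dx":0,"dy":0,"dz":0,"rx":0,"ry":0,"rz":0}]' 5
```

```text
clock: 2.15
tcp_pos: [0.5207, 0.3425, 0.5551]
tcp_rot: [[-1.0, 0.008, 0.001], [0.008, 1.0, -0.001], [-0.001, -0.001, -1.0]]
force: [-1.0, 1.0, -0.9]
width: 0.0502
```

```bash
python3 -m pendant '[{"dx":0,"dy":0,"dz":-4,"rx":0,"ry":0,"rz":0},{"dx":0,"dy":0,"dz":-5,"rx":0,"ry":0,"rz":0},{"dx":0,"dy":0,"dz":-5,"rx":0,"ry":0,"rz":0},{"dx":0,"dy":0,"dz":-5,"rx":0,"ry":0,"rz":0},{"dx":0,"dy":0,"dz":-4,"rx":0,"ry":0,"rz":0},{"dx":0,"dy":0,"dz":-2,"rx":0,"ry":0,"rz":0},{"dx":0,"dy":0,"dz":0,"rx":0,"ry":0,"rz":0}]'
python3 - <<'E'
from h import *
w=snap("wrist","w1");cv2.imwrite("pics/w1.png",w["color"])
s=snap("side","s1");cv2.imwrite("pics/sd1.png",s["color"])
print(w["position"])
E
```

```text
clock: 3.02
tcp_pos: [0.5173, 0.3471, 0.3025]
tcp_rot: [[-1.0, -0.0, -0.004], [-0.0, 1.0, -0.002], [0.004, -0.002, -1.0]]
force: [-0.2, 0.6, 0.1]
width: 0.0499
[0.43889371 0.34758088 0.47288344]
```

View pics/w1.png

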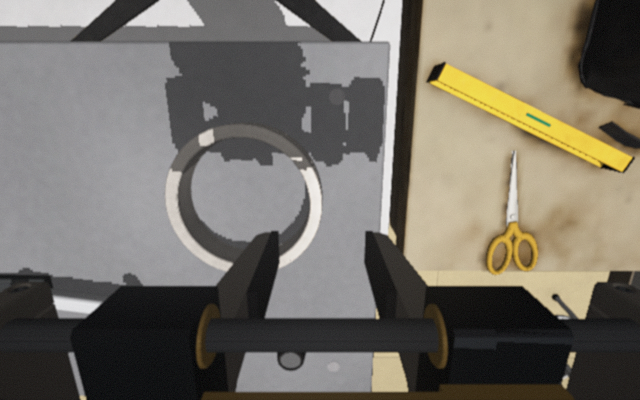

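View pics/sd1.png

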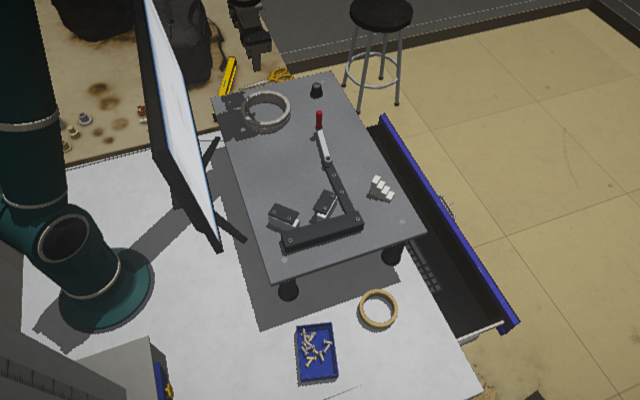

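Run:
```python
from h import *
w=load("w1")
g=cv2.cvtColor(w["color"],cv2.COLOR_BGR2GRAY)
for r in (180,195,210): print(r,[int(x) for x in np.r_[g[r,158:200:2]]],[int(x) for x in g[r,296:330:2]])
c=cloud(w);z=c[...,2]
m=(z>.206)&(z<.217);m[250:]=0
P=c[m];A=np.c_[2*P[:,:2],np.ones(len(P))];q=np.linalg.lstsq(A,(P[:,:2]**2).sum(1),rcond=None)[0]
print(len(P),q[:2],np.sqrt(q[2]+q[0]**2+q[1]**2),P.min(0),P.max(0),P[:,2].mean())
print(cast(w,[(165,195),(322,195),(243,124)],.210))
```

```text
180 [161, 164, 165, 162, 175, 211, 206, 205, 205, 207, 193, 110, 79, 85, 82, 79, 86, 149, 158, 158, 158] [157, 153, 158, 156, 161, 219, 229, 230, 233, 236, 233, 122, 114, 158, 158, 161, 161]
195 [163, 163, 161, 166, 205, 208, 206, 206, 203, 166, 91, 75, 80, 81, 76, 72, 83, 150, 158, 160, 160] [156, 157, 158, 156, 142, 78, 104, 222, 233, 232, 236, 236, 219, 138, 159, 157, 157]
210 [161, 162, 163, 159, 171, 207, 206, 203, 206, 206, 166, 75, 71, 71, 74, 79, 73, 74, 86, 148, 156] [157, 150, 122, 79, 80, 82, 79, 182, 232, 234, 235, 236, 231, 153, 160, 156, 156]
4627 [0.51839998 0.28010259] 0.061892818651134066 [0.45186021 0.21192762 0.20600385] [0.56366925 0.34663521 0.21358736] 0.2108299343102158
[[0.51140566 0.21258051 0.21      ]
 [0.51133857 0.34748911 0.21      ]
 [0.45192172 0.28369293 0.21      ]]
```

```bash
python3 -m pendant '[{"dx":0.15,"dy":-0.65,"dz":-1,"rx":0,"ry":0,"rz":0},{"dx":0,"dy":0,"dz":-3,"rx":0,"ry":0,"rz":0},{"dx":0,"dy":0,"dz":-3,"rx":0,"ry":0,"rz":0},{"dx":0,"dy":0,"dz":-2.2,"rx":0,"ry":0,"rz":0},{"dx":0,"dy":0,"dz":-1,"rx":0,"ry":0,"rz":0},{"dx":0,"dy":0,"dz":-0.7,"rx":0,"ry":0,"rz":0},{"dx":0,"dy":0,"dz":0,"rx":0,"ry":0,"rz":0}]'
```

```text
clock: 4.0
tcp_pos: [0.5205, 0.34, 0.1959]
tcp_rot: [[-1.0, 0.001, 0.0], [0.001, 1.0, 0.0], [-0.0, 0.0, -1.0]]
force: [0.4, -0.8, 0.1]
width: 0.0502
```

```bash
python3 -m pendant '[{"dx":0,"dy":0.05,"dz":-0.6,"rx":0,"ry":0,"rz":0},{"dx":0,"dy":0,"dz":0,"rx":0,"ry":0,"rz":0}]' ; python3 -m pendant '[{"dx":0,"dy":0,"dz":0,"rx":0,"ry":0,"rz":0},{"dx":0,"dy":0,"dz":0,"rx":0,"ry":0,"rz":0},{"dx":0,"dy":0,"dz":0,"rx":0,"ry":0,"rz":0},{"dx":0,"dy":0,"dz":0,"rx":0,"ry":0,"rz":0}]' 1
```

```text
clock: 4.25
tcp_pos: [0.5202, 0.3405, 0.1895]
tcp_rot: [[-1.0, 0.001, -0.0], [0.001, 1.0, -0.0], [0.0, -0.0, -1.0]]
force: [-0.5, 0.1, 0.1]
width: 0.0498
clock: 4.75
tcp_pos: [0.5203, 0.3407, 0.1897]
tcp_rot: [[-1.0, 0.001, 0.0], [0.001, 1.0, 0.0], [-0.0, 0.0, -1.0]]
force: [-0.6, 1.4, -0.1]
width: 0.0122
```

```bash
python3 -m pendant '[{"dx":0,"dy":0,"dz":0,"rx":0,"ry":0,"rz":0},{"dx":0,"dy":0,"dz":0,"rx":0,"ry":0,"rz":0}]'
python3 - <<'E'
from h import *
w=snap("wrist","w2");cv2.imwrite("pics/w2.png",w["color"])
E
```

```text
clock: 5.0
tcp_pos: [0.5203, 0.3408, 0.1897]
tcp_rot: [[-1.0, 0.001, 0.0], [0.001, 1.0, 0.0], [-0.0, 0.0, -1.0]]
force: [0.8, 1.0, 0.2]
width: 0.0115
```

View pics/w2.png

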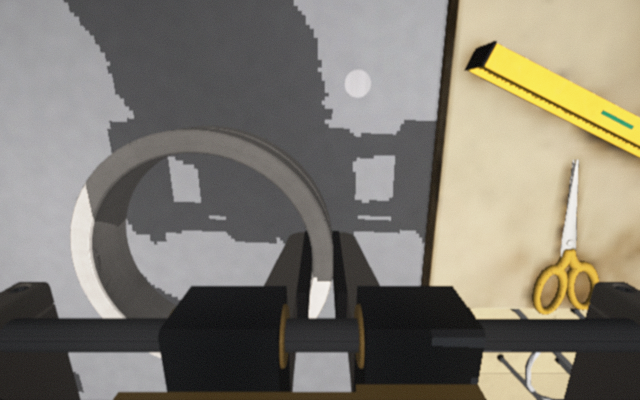

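```bash
python3 -m pendant '[{"dx":0,"dy":-1,"dz":0,"rx":0,"ry":0,"rz":0},{"dx":-0.1,"dy":-2,"dz":0,"rx":0,"ry":0,"rz":0},{"dx":-0.1,"dy":-2.5,"dz":0,"rx":0,"ry":0,"rz":0},{"dx":-0.1,"dy":-2.5,"dz":0,"rx":0,"ry":0,"rz":0},{"dx":-0.1,"dy":-2.5,"dz":0,"rx":0,"ry":0,"rz":0},{"dx":-0.1,"dy":-2.5,"dz":0,"rx":0,"ry":0,"rz":0},{"dx":-0.1,"dy":-2,"dz":0,"rx":0,"ry":0,"rz":0},{"dx":-0.1,"dy":-1,"dz":0,"rx":0,"ry":0,"rz":0},{"dx":0,"dy":0,"dz":0,"rx":0,"ry":0,"rz":0}]'
python3 - <<'E'
from h import *
t=snap("top","t2");cv2.imwrite("pics/t2.png",cv2.resize(t["color"][120:290,155:405],None,fx=3.2,fy=3.2,interpolation=cv2.INTER_CUBIC))
E
```

```text
clock: 6.18
tcp_pos: [0.5131, 0.1776, 0.1896]
tcp_rot: [[-1.0, 0.003, -0.001], [0.003, 1.0, -0.003], [0.001, -0.003, -1.0]]
force: [-1.5, -5.9, 3.8]
width: 0.0117
```

View pics/t2.png

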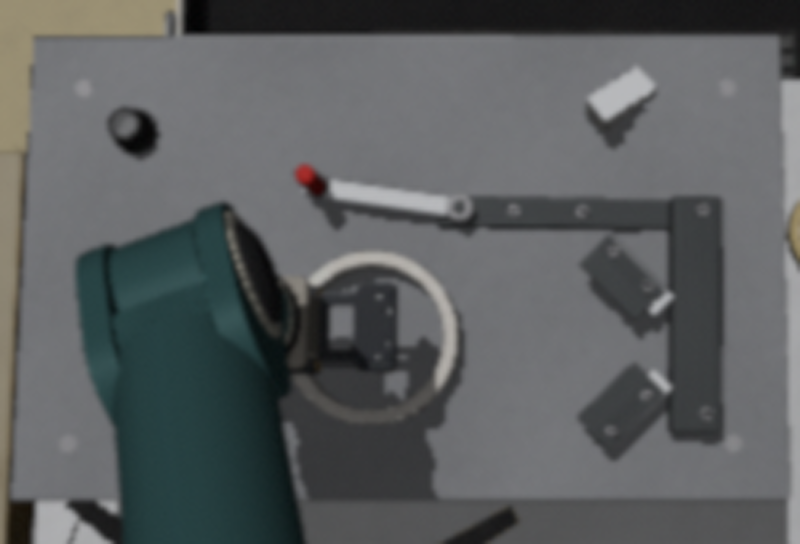

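```bash
python3 -m pendant '[{"dx":0,"dy":-1,"dz":0,"rx":0,"ry":0,"rz":0},{"dx":-0.1,"dy":-2.2,"dz":0,"rx":0,"ry":0,"rz":0},{"dx":-0.1,"dy":-2.5,"dz":0,"rx":0,"ry":0,"rz":0},{"dx":-0.1,"dy":-2.2,"dz":0,"rx":0,"ry":0,"rz":0},{"dx":0,"dy":-1.4,"dz":0,"rx":0,"ry":0,"rz":0},{"dx":0,"dy":-0.7,"dz":0,"rx":0,"ry":0,"rz":0},{"dx":0,"dy":0,"dz":0,"rx":0,"ry":0,"rz":0}]'
python3 - <<'E'
from h import *
t=snap("top","t3");cv2.imwrite("pics/t3.png",cv2.resize(t["color"][160:270,235:400],None,fx=4.8,fy=4.8,interpolation=cv2.INTER_CUBIC))
s=snap("side","s3");cv2.imwrite("pics/s3.png",cv2.resize(s["color"][90:270,240:420],None,fx=3.3,fy=3.3,interpolation=cv2.INTER_CUBIC))
E
```

```text
clock: 7.1
tcp_pos: [0.5103, 0.0799, 0.1896]
tcp_rot: [[-1.0, 0.001, -0.0], [0.001, 1.0, -0.001], [0.0, -0.001, -1.0]]
force: [-0.7, -1.1, 1.0]
width: 0.0113
```

View pics/t3.png

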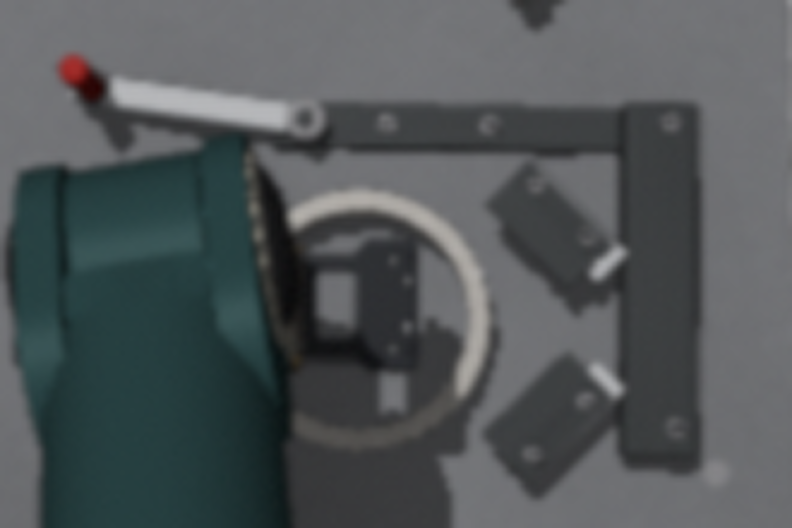

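View pics/s3.png

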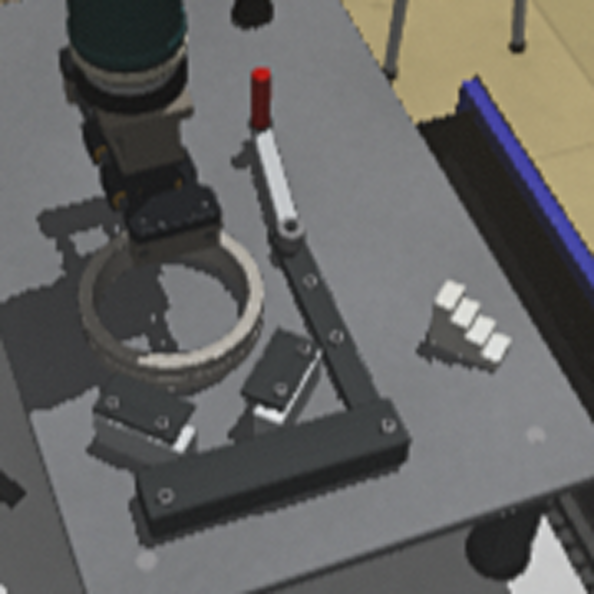

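```bash
python3 -m pendant '[{"dx":0,"dy":-1,"dz":0,"rx":0,"ry":0,"rz":0},{"dx":0,"dy":-1.2,"dz":0,"rx":0,"ry":0,"rz":0},{"dx":0,"dy":-1,"dz":0,"rx":0,"ry":0,"rz":0},{"dx":0,"dy":-0.6,"dz":0,"rx":0,"ry":0,"rz":0},{"dx":0,"dy":0,"dz":0,"rx":0,"ry":0,"rz":0}]'; python3 -m pendant '[{"dx":0,"dy":0,"dz":0,"rx":0,"ry":0,"rz":0},{"dx":0,"dy":0,"dz":0,"rx":0,"ry":0,"rz":0},{"dx":0,"dy":-0.2,"dz":0,"rx":0,"ry":0,"rz":0}]' 2.2
```

```text
clock: 7.82
tcp_pos: [0.5102, 0.0409, 0.1896]
tcp_rot: [[-1.0, 0.003, -0.0], [0.003, 1.0, -0.001], [0.0, -0.001, -1.0]]
force: [-0.5, -1.0, 1.7]
width: 0.0117
clock: 8.2
tcp_pos: [0.5102, 0.0405, 0.1895]
tcp_rot: [[-1.0, 0.001, -0.0], [0.001, 1.0, -0.0], [0.0, -0.0, -1.0]]
force: [0.3, -0.2, -0.3]
width: 0.022
```

```bash
python3 -m pendant '[{"dx":0,"dy":-0.4,"dz":0,"rx":0,"ry":0,"rz":0},{"dx":0,"dy":-0.3,"dz":0,"rx":0,"ry":0,"rz":0},{"dx":0,"dy":-0.3,"dz":0,"rx":0,"ry":0,"rz":0}]'; python3 -m pendant '[{"dx":0,"dy":-0.2,"dz":0,"rx":0,"ry":0,"rz":0}]'; python3 -m pendant '[{"dx":0,"dy":-0.15,"dz":0,"rx":0,"ry":0,"rz":0}]'
```

```text
clock: 8.57
tcp_pos: [0.5102, 0.0313, 0.1895]
tcp_rot: [[-1.0, 0.001, -0.0], [0.001, 1.0, 0.001], [0.0, 0.001, -1.0]]
force: [-0.9, 4.4, -1.5]
width: 0.0218
clock: 8.7
tcp_pos: [0.5102, 0.0288, 0.1896]
tcp_rot: [[-1.0, 0.001, -0.0], [0.001, 1.0, 0.001], [0.0, 0.001, -1.0]]
force: [-0.8, 4.4, 0.4]
width: 0.0224
clock: 8.82
tcp_pos: [0.5101, 0.0276, 0.1895]
tcp_rot: [[-1.0, 0.001, -0.0], [0.001, 1.0, 0.001], [0.0, 0.001, -1.0]]
force: [-0.1, 5.9, -1.1]
width: 0.0223
```

```bash
python3 -m pendant '[{"dx":0,"dy":-0.15,"dz":0,"rx":0,"ry":0,"rz":0}]'|sed -n '2p;4p'; python3 -m pendant '[{"dx":0,"dy":-0.15,"dz":0,"rx":0,"ry":0,"rz":0}]'|sed -n '2p;4p';python3 -m pendant '[{"dx":0,"dy":-0.1,"dz":0,"rx":0,"ry":0,"rz":0}]'|sed -n '2p;4p'
```

```text
tcp_pos: [0.5098, 0.0274, 0.1895]
force: [-1.6, 9.0, -0.2]
tcp_pos: [0.5098, 0.0274, 0.1895]
force: [-1.2, 12.2, -1.1]
tcp_pos: [0.5098, 0.0274, 0.1895]
force: [-0.7, 14.1, -1.2]
```

```bash
python3 -m pendant '[{"dx":0,"dy":-0.2,"dz":0,"rx":0,"ry":0,"rz":0},{"dx":0,"dy":-0.2,"dz":0,"rx":0,"ry":0,"rz":0}]'|sed -n '2p;4p'
python3 - <<'E'
from h import *
t=snap("top","t4");cv2.imwrite("pics/t4.png",cv2.resize(t["color"][160:270,235:400],None,fx=4.8,fy=4.8,interpolation=cv2.INTER_CUBIC))
s=snap("side","s4");cv2.imwrite("pics/s4.png",cv2.resize(s["color"][160:260,250:380],None,fx=5.5,fy=5.5,interpolation=cv2.INTER_CUBIC))
E
```

```text
tcp_pos: [0.5097, 0.0272, 0.1895]
force: [-1.3, 24.5, -0.9]
```

View pics/t4.png

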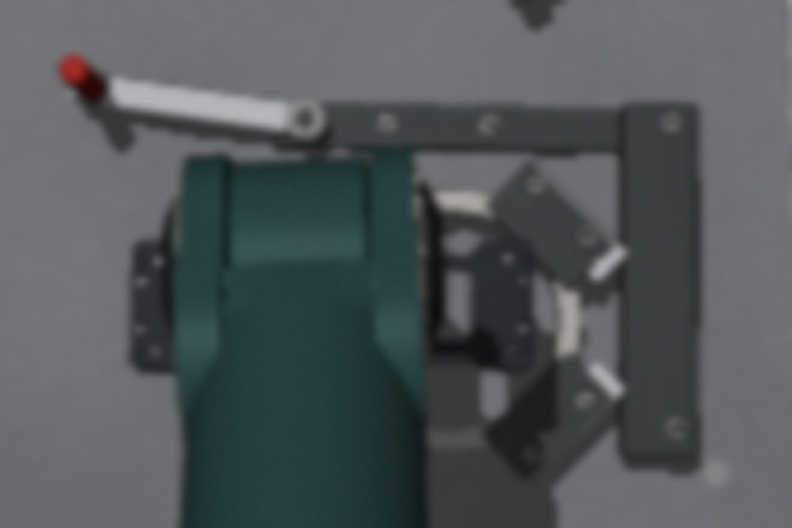

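View pics/s4.png

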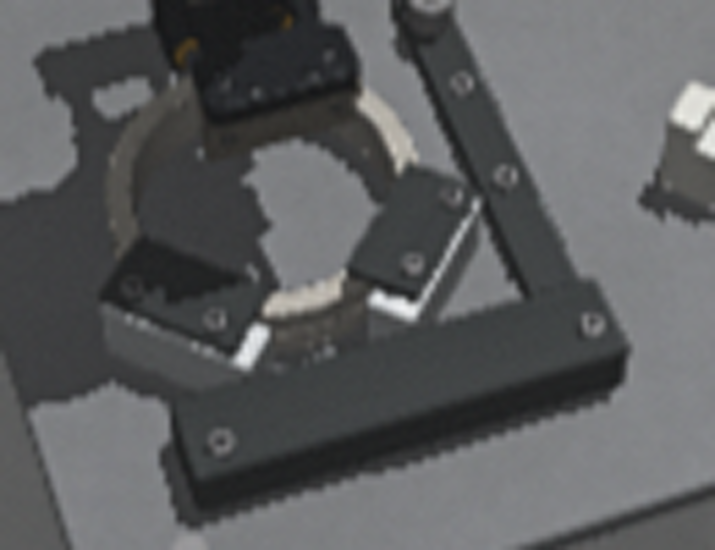

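Run:
```python
from h import *
t=load("t4");s=load("s4")
T=lambda p:(np.array(p,float)+.5)/4.8-.5+[235,160]
S=lambda p:(np.array(p,float)+.5)/5.5-.5+[250,160]
print(cast(t,T([(579,320),(460,190),(455,447),(622,300),(305,119)]),.211).round(4))
print(cast(s,S([(302,314),(430,10)]),.211).round(4))
for im in(t,s):
    c=cloud(im);m=(c[...,2]>.207)&(c[...,2]<.214)&(c[...,0]<.585)&(c[...,0]>.42)&(c[...,1]<.06)&(c[...,1]>-.105)
    g=cv2.cvtColor(im["color"],cv2.COLOR_BGR2GRAY)
    P=c[m&(g>95)];print(len(P),P.min(0),P.max(0))
    if len(P)>20:
        A=np.c_[2*P[:,:2],np.ones(len(P))];q=np.linalg.lstsq(A,(P[:,:2]**2).sum(1),rcond=None)[0]
        print(q[:2],np.sqrt(q[2]+q[0]**2+q[1]**2))
```

```text
[[ 0.5087 -0.0968  0.211 ]
 [ 0.577  -0.035   0.211 ]
 [ 0.4432 -0.0322  0.211 ]
 [ 0.5191 -0.1193  0.211 ]
 [ 0.6148  0.0467  0.211 ]]
[[ 0.5032 -0.0978  0.211 ]
 [ 0.6115  0.0372  0.211 ]]
99 [ 0.48439435 -0.10329983  0.20701072] [ 0.57781755 -0.0212472   0.21378783]
[ 0.51379133 -0.03372387] 0.058178674143393894
142 [ 0.43830239 -0.10360387  0.20740116] [0.58039809 0.03610155 0.21376129]
[ 0.50788345 -0.03059681] 0.06485677334719334
```

```bash
python3 -m pendant '[{"dx":0,"dy":0.4,"dz":0,"rx":0,"ry":0,"rz":0},{"dx":0,"dy":0.4,"dz":0,"rx":0,"ry":0,"rz":0}]'|sed -n '2p;4p'; python3 -m pendant '[{"dx":0,"dy":0,"dz":0,"rx":0,"ry":0,"rz":0},{"dx":0,"dy":0,"dz":0,"rx":0,"ry":0,"rz":0},{"dx":0,"dy":0,"dz":1,"rx":0,"ry":0,"rz":0},{"dx":0,"dy":0,"dz":3,"rx":0,"ry":0,"rz":0},{"dx":0,"dy":0,"dz":4,"rx":0,"ry":0,"rz":0},{"dx":0,"dy":2,"dz":3,"rx":0,"ry":0,"rz":0},{"dx":2,"dy":4,"dz":0,"rx":0,"ry":0,"rz":0},{"dx":2.5,"dy":4,"dz":0,"rx":0,"ry":0,"rz":0},{"dx":2.5,"dy":3,"dz":0,"rx":0,"ry":0,"rz":0},{"dx":0,"dy":0,"dz":0,"rx":0,"ry":0,"rz":0}]' 4.5
python3 - <<'E'
from h import *
t=snap("top","t5");cv2.imwrite("pics/t5.png",cv2.resize(t["color"][160:270,235:400],None,fx=4.8,fy=4.8,interpolation=cv2.INTER_CUBIC))
s=snap("side","s5");cv2.imwrite("pics/s5.png",cv2.resize(s["color"][90:270,240:420],None,fx=3.3,fy=3.3,interpolation=cv2.INTER_CUBIC))
E
```

```text
tcp_pos: [0.5099, 0.0277, 0.1895]
force: [-0.6, -0.1, 0.0]
clock: 11.05
tcp_pos: [0.581, 0.1593, 0.2995]
tcp_rot: [[-1.0, -0.002, 0.0], [-0.002, 1.0, 0.0], [-0.0, 0.0, -1.0]]
force: [0.1, -0.8, -0.0]
width: 0.0449
```

View pics/t5.png

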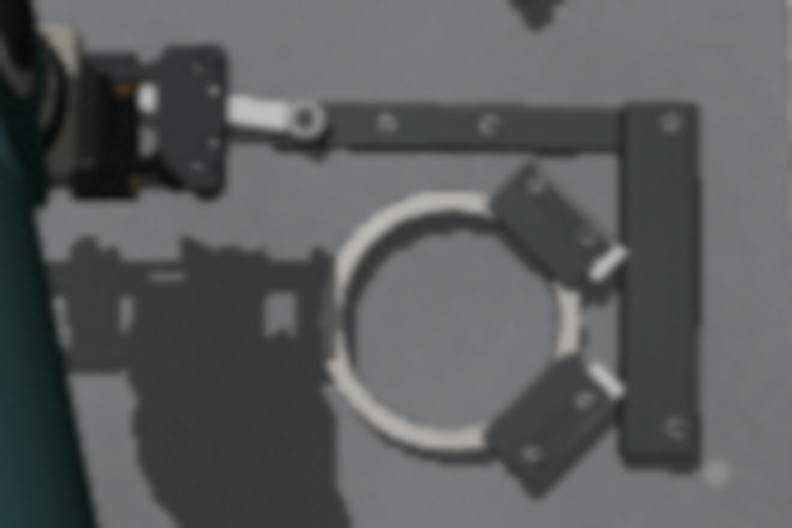

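View pics/s5.png

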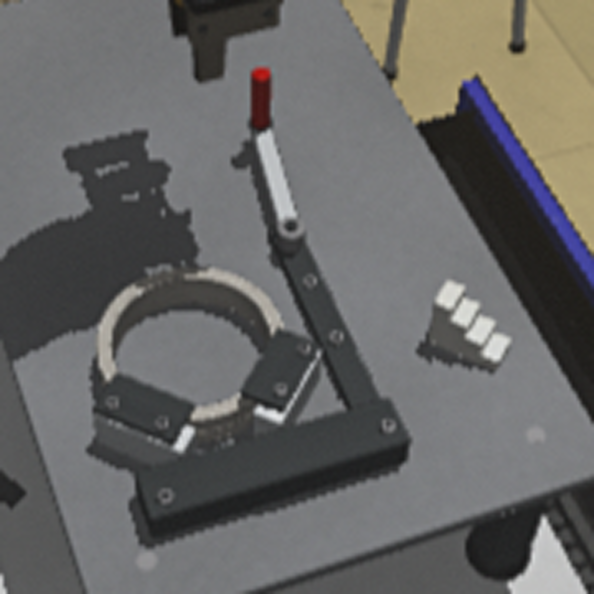

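```bash
python3 -m pendant '[{"dx":0.5,"dy":0,"dz":0.5,"rx":0,"ry":0,"rz":-9.8},{"dx":0.5,"dy":0,"dz":0,"rx":0,"ry":0,"rz":-9.8},{"dx":0.5,"dy":0,"dz":0,"rx":0,"ry":0,"rz":-9.8},{"dx":0.5,"dy":0,"dz":0,"rx":0,"ry":0,"rz":-9.8},{"dx":0.5,"dy":0,"dz":0,"rx":0,"ry":0,"rz":-9.8},{"dx":0.5,"dy":0,"dz":0,"rx":0,"ry":0,"rz":-9.8},{"dx":0.5,"dy":0,"dz":0,"rx":0,"ry":0,"rz":-9.8},{"dx":0.5,"dy":0,"dz":0,"rx":0,"ry":0,"rz":-9.8},{"dx":0.5,"dy":0,"dz":0,"rx":0,"ry":0,"rz":-9.8},{"dx":0.6,"dy":0,"dz":0,"rx":0,"ry":0,"rz":-9.8},{"dx":0,"dy":0,"dz":0,"rx":0,"ry":0,"rz":0}]' 5
python3 - <<'E'
from h import *
from rig import arm
print(arm.observe()["joint_pos"])
s=snap("wrist","w6");cv2.imwrite("pics/w6.png",s["color"])
E
```

```text
clock: 12.52
tcp_pos: [0.6311, 0.1552, 0.3051]
tcp_rot: [[0.141, 0.99, 0.0], [0.99, -0.141, -0.0], [-0.0, 0.0, -1.0]]
force: [-0.5, 0.9, -1.0]
width: 0.0502
[-0.60123844  0.40854784  0.42780191  1.52203689 -0.17409385  1.24868719
 -0.29085008]
```

View pics/w6.png

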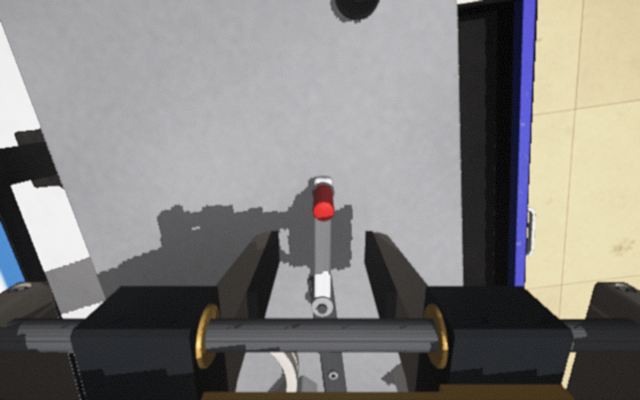

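Run:
```python
from h import *
w=load("w6");print(w["position"],cast(w,[(322.5,211)],.261),cast(w,[(321,308)],.213))
```

```text
[0.64169588 0.23324486 0.47516258] [[0.63260089 0.16227821 0.261     ]] [[0.61544914 0.04996523 0.213     ]]
```

```bash
python3 -m pendant '[{"dx":0.1,"dy":0.5,"dz":0,"rx":0,"ry":0,"rz":0},{"dx":0,"dy":0,"dz":-2,"rx":0,"ry":0,"rz":0},{"dx":0,"dy":0,"dz":-3,"rx":0,"ry":0,"rz":0},{"dx":0,"dy":0,"dz":-2.5,"rx":0,"ry":0,"rz":0},{"dx":0,"dy":0,"dz":-1,"rx":0,"ry":0,"rz":0},{"dx":0,"dy":0,"dz":0,"rx":0,"ry":0,"rz":0}]' ; python3 -m pendant '[{"dx":0,"dy":0,"dz":0,"rx":0,"ry":0,"rz":0},{"dx":0,"dy":0,"dz":0,"rx":0,"ry":0,"rz":0},{"dx":0,"dy":0,"dz":0,"rx":0,"ry":0,"rz":0},{"dx":0,"dy":0,"dz":0,"rx":0,"ry":0,"rz":0}]' 2.4
python3 - <<'E'
from h import *
s=snap("side","s7");cv2.imwrite("pics/s7.png",cv2.resize(s["color"][50:250,230:420],None,fx=3,fy=3,interpolation=cv2.INTER_CUBIC))
t=snap("top","t7");cv2.imwrite("pics/t7.png",cv2.resize(t["color"][160:270,235:400],None,fx=4.8,fy=4.8,interpolation=cv2.INTER_CUBIC))
E
```

```text
clock: 13.32
tcp_pos: [0.6321, 0.1621, 0.2194]
tcp_rot: [[0.14, 0.99, -0.001], [0.99, -0.14, -0.0], [-0.0, -0.001, -1.0]]
force: [0.6, 0.3, 0.1]
width: 0.0504
clock: 13.82
tcp_pos: [0.6324, 0.1621, 0.2199]
tcp_rot: [[0.14, 0.99, 0.0], [0.99, -0.14, 0.0], [0.0, 0.0, -1.0]]
force: [0.5, -0.5, -0.9]
width: 0.0237
```

View pics/s7.png

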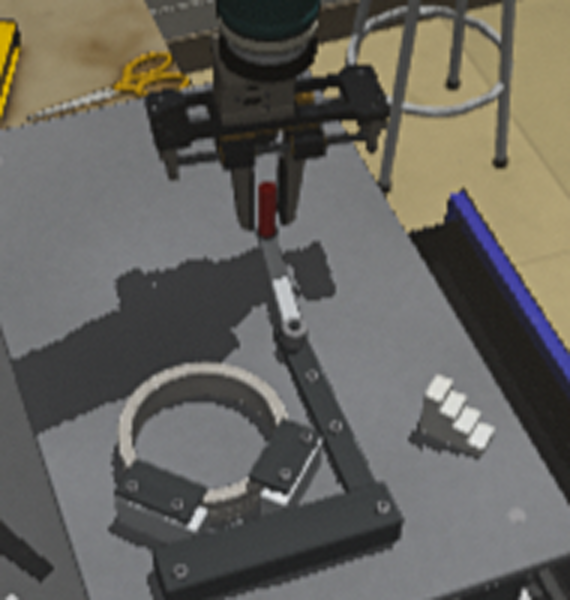

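Run:
```python
import numpy as np
h=np.array([.6145,.046]);a=np.radians(np.linspace(81.3,180,15))
p=h+.1155*np.c_[np.cos(a),np.sin(a)];print((np.diff(p,axis=0)*100).round(2),p[0],p[-1])
```

```text
[[-1.41  0.13]
 [-1.42 -0.05]
 [-1.4  -0.22]
 [-1.37 -0.39]
 [-1.31 -0.56]
 [-1.23 -0.71]
 [-1.13 -0.86]
 [-1.02 -0.99]
 [-0.89 -1.11]
 [-0.75 -1.21]
 [-0.59 -1.29]
 [-0.43 -1.35]
 [-0.26 -1.4 ]
 [-0.09 -1.42]] [0.63197062 0.16017104] [0.499 0.046]
```

```bash
python3 -m pendant '[{"dx":-1.41,"dy":0.05,"dz":0,"rx":0,"ry":0,"rz":7.05},{"dx":-1.42,"dy":-0.05,"dz":0,"rx":0,"ry":0,"rz":7.05},{"dx":-1.4,"dy":-0.22,"dz":0,"rx":0,"ry":0,"rz":7.05},{"dx":-1.37,"dy":-0.39,"dz":0,"rx":0,"ry":0,"rz":7.05},{"dx":-1.31,"dy":-0.56,"dz":0,"rx":0,"ry":0,"rz":7.05},{"dx":-1.23,"dy":-0.71,"dz":0,"rx":0,"ry":0,"rz":7.05},{"dx":-1.13,"dy":-0.86,"dz":0,"rx":0,"ry":0,"rz":7.05},{"dx":0,"dy":0,"dz":0,"rx":0,"ry":0,"rz":0}]'
python3 - <<'E'
from h import *
s=snap("side","s8");cv2.imwrite("pics/s8.png",cv2.resize(s["color"][50:250,230:420],None,fx=3,fy=3,interpolation=cv2.INTER_CUBIC))
E
```

```text
clock: 14.92
tcp_pos: [0.5393, 0.1341, 0.2199]
tcp_rot: [[-0.658, 0.753, 0.0], [0.753, 0.658, 0.0], [0.0, 0.0, -1.0]]
force: [0.7, -0.4, -0.0]
width: 0.0241
```

View pics/s8.png

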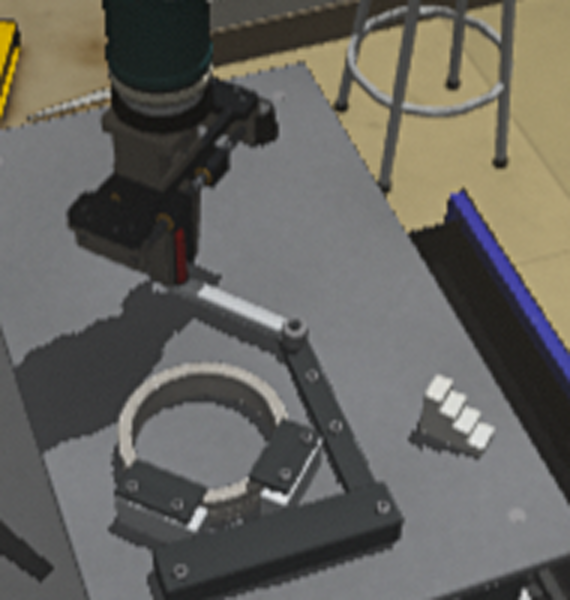

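```bash
python3 -m pendant '[{"dx":-1.02,"dy":-0.99,"dz":0,"rx":0,"ry":0,"rz":7.05},{"dx":-0.89,"dy":-1.11,"dz":0,"rx":0,"ry":0,"rz":7.05},{"dx":-0.75,"dy":-1.21,"dz":0,"rx":0,"ry":0,"rz":7.05},{"dx":-0.59,"dy":-1.29,"dz":0,"rx":0,"ry":0,"rz":7.05},{"dx":-0.43,"dy":-1.35,"dz":0,"rx":0,"ry":0,"rz":7.05},{"dx":-0.26,"dy":-1.4,"dz":0,"rx":0,"ry":0,"rz":7.05},{"dx":-0.09,"dy":-1,"dz":0,"rx":0,"ry":0,"rz":7.05},{"dx":0,"dy":0,"dz":0,"rx":0,"ry":0,"rz":0}]'; python3 -m pendant '[{"dx":0,"dy":-0.3,"dz":0,"rx":0,"ry":0,"rz":0}]'|sed -n '2p;4p'; python3 -m pendant '[{"dx":0,"dy":-0.2,"dz":0,"rx":0,"ry":0,"rz":0}]'|sed -n '2p;4p'; python3 -m pendant '[{"dx":0,"dy":-0.2,"dz":0,"rx":0,"ry":0,"rz":0}]'|sed -n '2p;4p'
```

```text
clock: 15.98
tcp_pos: [0.4997, 0.0508, 0.2196]
tcp_rot: [[-1.0, -0.007, 0.0], [-0.007, 1.0, 0.0], [-0.0, 0.0, -1.0]]
force: [-0.1, 0.5, 0.1]
width: 0.0242
tcp_pos: [0.4995, 0.0488, 0.2195]
force: [-0.5, 0.3, 0.2]
tcp_pos: [0.4993, 0.0467, 0.2195]
force: [0.1, 1.8, 1.0]
tcp_pos: [0.4992, 0.0452, 0.2195]
force: [-0.1, 5.6, -0.3]
```

```bash
python3 -m pendant '[{"dx":0,"dy":-0.2,"dz":0,"rx":0,"ry":0,"rz":0}]'|sed -n '2p;4p'; python3 -m pendant '[{"dx":0,"dy":-0.1,"dz":0,"rx":0,"ry":0,"rz":0},{"dx":0,"dy":0,"dz":0,"rx":0,"ry":0,"rz":0}]'|sed -n '2p;4p'
python3 - <<'E'
from h import *
s=snap("side","s9");cv2.imwrite("pics/s9.png",cv2.resize(s["color"][50:250,230:420],None,fx=3,fy=3,interpolation=cv2.INTER_CUBIC))
E
```

```text
tcp_pos: [0.4992, 0.0451, 0.2196]
force: [0.5, 10.2, -1.5]
tcp_pos: [0.4992, 0.0451, 0.2195]
force: [0.6, 10.2, -1.8]
```

View pics/s9.png

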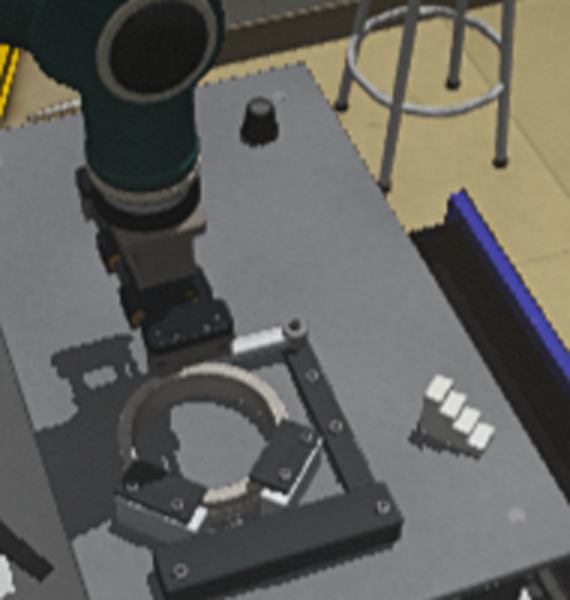

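```bash
python3 -m pendant '[{"dx":0,"dy":-0.1,"dz":0,"rx":0,"ry":0,"rz":0},{"dx":0,"dy":0.5,"dz":0,"rx":0,"ry":0,"rz":0}]'|sed -n '2p;4p'; python3 -m pendant '[{"dx":0,"dy":0,"dz":0,"rx":0,"ry":0,"rz":0},{"dx":0,"dy":0,"dz":0,"rx":0,"ry":0,"rz":0},{"dx":0,"dy":0,"dz":2,"rx":0,"ry":0,"rz":0},{"dx":0,"dy":0,"dz":4,"rx":0,"ry":0,"rz":0},{"dx":0,"dy":0,"dz":4,"rx":0,"ry":0,"rz":0},{"dx":0,"dy":4,"dz":3,"rx":0,"ry":0,"rz":0},{"dx":0,"dy":4,"dz":0,"rx":0,"ry":0,"rz":0},{"dx":0,"dy":4,"dz":0,"rx":0,"ry":0,"rz":0},{"dx":0,"dy":4,"dz":0,"rx":0,"ry":0,"rz":0},{"dx":0,"dy":4,"dz":0,"rx":0,"ry":0,"rz":0},{"dx":0,"dy":0,"dz":0,"rx":0,"ry":0,"rz":0}]' 5
python3 - <<'E'
from h import *
t=snap("top","t10");cv2.imwrite("pics/t10.png",cv2.resize(t["color"][160:270,235:400],None,fx=4.8,fy=4.8,interpolation=cv2.INTER_CUBIC))
s=snap("side","s10");cv2.imwrite("pics/s10.png",cv2.resize(s["color"][90:270,240:420],None,fx=3.3,fy=3.3,interpolation=cv2.INTER_CUBIC))
for n,im,z in(("t",t,.261),("s",s,.261)):
    hsv=cv2.cvtColor(im["color"],cv2.COLOR_BGR2HSV)
    red=(((hsv[...,0]<8)|(hsv[...,0]>172))&(hsv[...,1]>140)&(hsv[...,2]>80)).astype(np.uint8)
    k,l,st,ce=cv2.connectedComponentsWithStats(red)
    for i in range(1,k):
        if st[i,4]>10: print(n,st[i],cast(im,ce[i],z).round(4))
E
```

```text
tcp_pos: [0.4993, 0.046, 0.2195]
force: [0.3, -0.4, -0.8]
clock: 18.4
tcp_pos: [0.4985, 0.2479, 0.349]
tcp_rot: [[-1.0, -0.015, -0.001], [-0.015, 1.0, 0.0], [0.001, 0.0, -1.0]]
force: [-0.9, -0.2, 0.9]
width: 0.0499
t [293 227   6   5  24] [[0.4996 0.0481 0.261 ]]
t [600 307  40  11 149] [[ 0.3081 -0.7191  0.261 ]]
t [637 321   3  30  43] [[ 0.2539 -0.7432  0.261 ]]
t [584 337  33  35 461] [[ 0.2186 -0.6626  0.261 ]]
t [582 353   5  12  29] [[ 0.2006 -0.6146  0.261 ]]
t [596 366  11  34 135] [[ 0.1474 -0.6478  0.261 ]]
t [584 372   4   7  20] [[ 0.166  -0.6147  0.261 ]]
t [585 383   7  10  34] [[ 0.1398 -0.6177  0.261 ]]
s [280 154   6   6  26] [[0.5005 0.0481 0.261 ]]
```

View pics/t10.png

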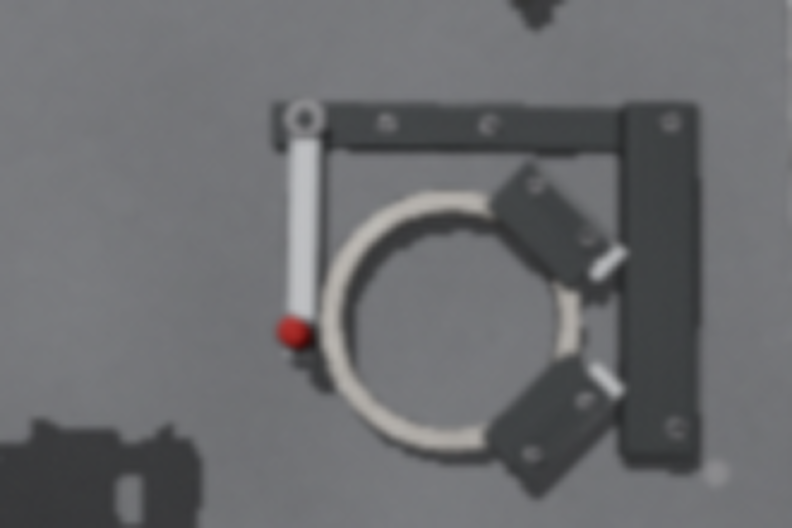

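View pics/s10.png

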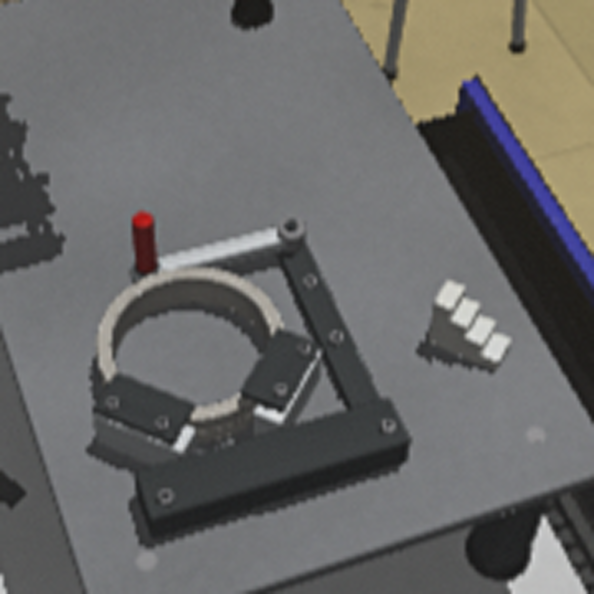

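Run:
```python
from h import *
from rig import arm
a=load("top0")["color"];b=load("t10")["color"]
d=cv2.absdiff(a,b).max(2)
for n,(u,v,r) in dict(gauge=(348,150,14),loupe=(196,160,12),tape=(417,192,20),tray=(434,252,26)).items(): print(n,(d[v-r:v+r,u-r:u+r]>40).sum())
print(arm.job_done())
```

```text
gauge 0
loupe 0
tape 0
tray 0
the job is handed in; nothing more can be done
None
```

The ring is in the nest under both lips, seated against the V, and the retaining arm is shut behind it. I handed the job in at about 18.5 s, with the gripper open, raised and touching nothing.

- **Seating:** I gripped the ring's wall from above, slid it flat along the stand into the nest, then loosened the grip. I pushed it home from behind until it stopped solidly. At about 24 N of push the sideways force was only about 1 N, which suggests it bears evenly on both faces. The last pictures show it flat and even under the lips.
- **Closing the arm:** I then held the red post loosely between the fingers and swung it round to its stop. It took 10 N without moving further.
- **Arm clear of the ring:** From the tool's contact positions, the arm's centre line is about 78.8 mm from the ring's centre. The nominal distance is 78 mm, and 76 mm would mean the arm was resting on the ring.
- **Bystanders:** The gauge, loupe, tape and tray areas of the top view showed no change from start to end.
- **Measurements that disagreed:**
  - **Arm angle:** The top view puts the shut post 1.4 mm further out in y than the pivot. The lip screws suggest the nest is turned about 1°, which explains it, but the frame screws suggested about 0°.
  - **Positions between cameras:** They differed by 2 to 6 mm, worst for the arm's pivot, so I relied on contact for the final seating.
  - **Wall thickness:** The gripper read about 11.5 mm on the ring's wall, which is listed as about 15 mm. The ring still followed the gripper without trouble.

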